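Close a bottle-top dispenser's outlet and hold its piston at the ring for a leak check

ROBOT

A 7-joint arm with a two-finger parallel gripper is mounted at the origin on the work surface. World frame = base frame: x ahead of the robot, y to its left, z up, the work surface at z = 0. Lengths are in mm, angles in rad, forces in N, time in s.
With the tool pointing down it reaches from about 400 to 875 mm from the base axis. Payload 19.3 kg.
Tool frame: the origin (TCP) lies at the very end of the fingers, on their centre line; the grasp point (between the pads) lies 19 mm behind it (grip_point_offset is the z of the grasp point in the tool frame, in mm); z points along the fingers, x is the direction in which the jaws open and shut, and the axes are right-handed (so a half turn about z gives the same grasp; the last joint's range is limited). The gripper opens to 85 mm and grips with 20 to 120 N. Pads are 22 mm wide; open, the fingers measure 114 mm over their backs; the gripper's body (76 mm by 85 mm) begins 54 mm behind the grasp point. The pads swing forward as they close: fully open they stand 13 mm farther back than shut.
Start: joints at [-1.201, 0.521, -0.036, 1.599, 0.021, 1.021, -0.113], TCP at [266.116, 565.506, 231.291] pointing down, gripper open.
Joint ranges: [-2.91, 2.91], [-0.3, 2.13], [-1.5, 1.42], [0.17, 2.43], [-1.26, 4.41], [0.16, 1.93], [-2.52, 2.52]. Speed limits (rad/s): [1.89, 1.89, 2.39, 2.39, 3.01, 3.01, 3.01].

INTERFACE

Orientations are given as a 3x3 rotation matrix whose columns are the frame's x, y, z axes.
In Python, from workcell import movep, movel, goto_joints, open_gripper, clamp, wait, inverse_kinematics, read_state, camera, PlanningError, finish_job, grip_point_offset gives the robot as it stands. Calls block until the motion is done:
- movep(position, orientation): joint-space move of the TCP to a pose.
- movel(position, frame=None, max_speed=150, guard=None): straight line of the TCP; frame=None keeps the orientation; max_speed is the mean speed in mm/s. With guard (N) it stops when the force on the tool has changed by that much, and returns True; else False.
- goto_joints(angles): joint-space move.
- open_gripper() and clamp(): open the fingers fully, or close them until they stop; the grip force is fixed at half the most.
- wait(seconds).
- inverse_kinematics(position, orientation): joint angles nearest the present ones, or None.
- read_state(): the state.
- camera(name): name is "side" or "top"; returns a dict with "image" (420x560x3 uint8, blue, green, red), "range_z" (420x560 float32, mm along the optical axis (not along the pixel's ray), 0 where there is no reading), "fx", "fy", "cx", "cy" (pixels), "cam_to_world" (4x4, takes a point from camera to world coordinates). Camera axes: x right, y up, looking along -z (the intrinsics and any distortion apply to the point x, -y, -z); pixel columns grow to the right and rows downward; lengths in mm; the calibration is good to about 2 mm. A picture is of the moment at which its call begins.
A pose or a line that the arm cannot do raises PlanningError and nothing moves.
- finish_job(): hands the job in, once; it reports no verdict.
The state is a dict: "time": time; "qpos": joint angles; "qvel": joint speeds; "joint_efforts": joint torques, N m; "eef_pos": TCP position; "tool_rot": TCP orientation; "ft_force": force on the tool from outside, world axes, zero at the start; "torque": the same for the moment, N m; "finger_gap": finger opening in mm.
Only numpy, scipy, OpenCV 4.12 (cv2) and the standard library are available. Lean on these libraries where they do the work, as an engineer would, in place of code of your own. Each camera call takes 0.05 s, during which the arm holds its last target.

TASK

Set up the leak check of the bottle-top dispenser on the amber bottle: first shut its outlet stopcock by turning the blue key until the white pointer lines up with the red mark. Then take the blue piston knob, draw the piston straight up, in line with its cylinder and without forcing it, until the orange ring on the piston is level with the black rim of the glass cylinder, and finish while still holding it at that height, for it slides back down if let go. Do not draw it clearly past the ring, and leave the clear-bottle dispenser, the beaker and the other bench things as they are.

Things in the scene. Friction and masses are not known exactly. Their poses are not given: they have to be found in the camera images.
- dispenser: Dispenser to check, fixed: steel base plate 120 x 120 mm, amber bottle 76 mm across, white valve block, upright glass cylinder 34 mm across (bore 25.6 mm, floor at height 140 mm, black rim 45 mm across at 222 mm). Origin under the plate on the cylinder's axis, z up. The outlet line runs along its -x at height 122 mm; stopcock 105 mm, down-turned spout 153 mm from the axis.
- dispenser_rim (a point): Centre of the mouth of the glass cylinder, at the upper face of its black rim (222 mm above the bench).
- outlet_key (a joint): Angle (rad) of the blue stopcock key. 0: white pointer at the red mark, on the dispenser's +y side, square across the line (shut). Grows anticlockwise from above; 1.571: pointer at the green mark, along the spout (open). Starts at 0.75 to 1.6, turns from -0.6 to 1.8 against about 0.05 N m of friction, stays where left.
- outlet_key_grip (a point): On the key's vertical axis, inside its upright blue bar handle, 164 mm above the bench. The bar, 28 mm long, 12 mm thick, 26 mm high (148 to 174 mm above the bench), is pinched across its thickness from above; its length points the same way as the pointer. Below it a fixed black dial 58 mm across, upper face at 142 mm.
- outlet_key_pointer (a point): Tip of the white pointer under the key's bar, 22 mm from the key's axis, 3 mm above the dial.
- piston: Loose piston, about 0.13 kg: white rod 24 mm across, 96 mm long, with black lines every 10 mm and one orange ring; on top a blue knob 28 mm across, 34 mm high. Origin at the rod's foot, z towards the knob. Starts on the cylinder's floor (foot 140 mm, knob 236 to 270 mm above the bench), 0.8 mm play all round. A 40 mm lift brings the ring to the rim; it slides down if let go.
- piston_ring (a point): Centre of the orange ring, 4 mm wide, 42 mm above the piston's foot, on its axis (inside the glass at the start).
- piston_knob (a point): On the piston's axis, in the blue knob, 12 mm below its top.
- spare: The other dispenser, alike but on a clear bottle, with grey key and grey piston knob; fixed to the bench, same origin and axes. Leave alone.
- spare_piston: The piston of the clear-bottle dispenser, same sizes, grey knob; origin at its foot. Leave alone.
- spare_key_pointer (a point): Pointer tip of the grey key of the clear-bottle dispenser. Leave alone.
- beaker: Glass beaker 50 mm across, 65 mm high, standing under the spout of the amber-bottle dispenser; origin under its centre. Leave alone.
- green_rack: Loose green tube rack 202 x 107 x 40 mm (tubes stand up to 55 mm); origin under its centre. Leave alone.
- pink_rack: Loose pink tube rack, same size. Leave alone.
- wash_bottle: Loose white plastic bottle 64 mm across, 150 mm high, at the back; origin under its centre. Leave alone.
- marker: Marker pen 135 mm long, 14 mm thick, lying on the bench; origin under its middle. Leave alone.

How it is judged:
By the outcome, as a careful person would: the job done as asked, in the order asked, and still so for the second after the job is handed in, while the arm keeps its last pose, push and grip.
It also fails if it takes over 45 s, if anything falls off the work surface, if the arm or the gripper's body presses on something with over 40 N, if the wrist force passes 120 N, or if a joint passes its speed limit or range.

## Working session

There is one attempt and no reset: what is moved stays moved. The work goes in short steps, each a Python script; the robot and the scene stay as the last script left them, time stands still between calls to the robot, and variables do not carry over. Pictures are saved under pics/ and viewed, and the job is handed in when it is done.

```bash
mkdir -p pics; ls
python3 - <<'E'
from workcell import *
import cv2,numpy as np
s=read_state();print(s['time'],s['finger_gap'],grip_point_offset)
for n in('side','top'):
    c=camera(n);cv2.imwrite(f'pics/{n}0.png',c['image']);np.savez(f'{n}0.npz',**{k:v for k,v in c.items()})
    print(n,c['fx'],c['fy'],c['cx'],c['cy'],np.round(c['cam_to_world'],3).tolist(),c.keys())
E
```

```text
pics
0.0 85.35951718655869 -18.700000000000003
side 385.03103508939404 385.03103508939404 275.82111795412385 210.45979362994603 [[0.835, 0.391, -0.388, 142.179], [-0.551, 0.603, -0.577, -646.468], [0.008, 0.695, 0.719, 996.615], [0.0, 0.0, 0.0, 1.0]] dict_keys(['image', 'range_z', 'fx', 'fy', 'cx', 'cy', 'cam_to_world'])
top 542.1167384596715 542.1167384596715 284.73133556521077 217.69215256658748 [[-0.059, 0.978, -0.202, 270.985], [-0.998, -0.058, 0.011, 7.006], [-0.001, 0.203, 0.979, 1678.953], [0.0, 0.0, 0.0, 1.0]] dict_keys(['image', 'range_z', 'fx', 'fy', 'cx', 'cy', 'cam_to_world'])
```

View pics/side0.png

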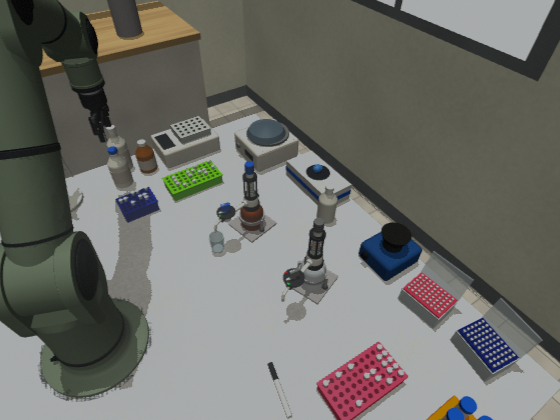

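View pics/top0.png

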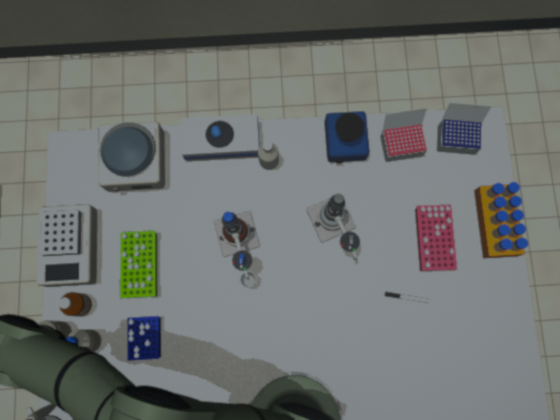

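The amber dispenser is at about (250,200) in the side view and (235,232) in the top view. Its blue key is at about (226,212) and (242,259). I'll zoom in on both.

```bash
cat > h.py <<'E'
import numpy as np,cv2
def load(n):
    d=np.load(n,allow_pickle=True);return {k:d[k] for k in d.files}
def ray(c,u,v):
    T=c['cam_to_world'];d=np.array([(u-c['cx'])/c['fx'],-(v-c['cy'])/c['fy'],-1.0])
    return T[:3,3],T[:3,:3]@d
def px(c,u,v,z=None):
    o,d=ray(c,u,v)
    t=float(c['range_z'][int(round(v)),int(round(u))]) if z is None else (z-o[2])/d[2]
    return o+t*d
def proj(c,P):
    T=c['cam_to_world'];p=T[:3,:3].T@(np.asarray(P,float)-T[:3,3])
    return np.array([c['cx']+c['fx']*p[0]/-p[2],c['cy']+c['fy']*p[1]/p[2]])
def crop(c,u0,u1,v0,v1,k,f):
    cv2.imwrite(f,cv2.resize(c['image'][v0:v1,u0:u1],None,fx=k,fy=k,interpolation=cv2.INTER_CUBIC))
def cloud(c):
    v,u=np.mgrid[0:420,0:560];r=c['range_z'].astype(float)
    P=np.stack([(u-c['cx'])/c['fx']*r,-(v-c['cy'])/c['fy']*r,-r],-1)
    T=c['cam_to_world'];return P@T[:3,:3].T+T[:3,3]
E
python3 - <<'E'
from h import *
s=load('side0.npz');t=load('top0.npz')
crop(s,200,280,155,255,6,'pics/s1.png');crop(t,205,285,200,295,6,'pics/t1.png')
for n,c in(('s',s),('t',t)):
    hsv=cv2.cvtColor(c['image'],cv2.COLOR_BGR2HSV);P=cloud(c)
    m=(hsv[...,0]>100)&(hsv[...,0]<130)&(hsv[...,1]>120)&(hsv[...,2]>50)
    w=(slice(155,255),slice(200,280)) if n=='s' else (slice(200,295),slice(205,285))
    mm=np.zeros_like(m);mm[w]=m[w]
    k,l,st,ce=cv2.connectedComponentsWithStats(mm.astype('uint8'))
    for i in range(1,k):
        if st[i,4]>5: print(n,st[i],ce[i],np.round(np.median(P[l==i],0),1),np.round(P[l==i].max(0),1))
E
```

```text
s [245 161   9  14  94] [248.95744681 166.96808511] [570.  135.1 265.9] [730.4 409.9 273.4]
s [221 203   9  10  56] [225.42857143 207.10714286] [471.  116.4 165.2] [481.9 121.3 178.9]
t [223 212  11  10  84] [227.83333333 216.66666667] [574.2 141.7 269.8] [587.9 155.  278.5]
t [239 254   5  10  38] [241.18421053 257.73684211] [476.2 117.4 173.2] [485.9 124.9 179.5]
```

View pics/s1.png

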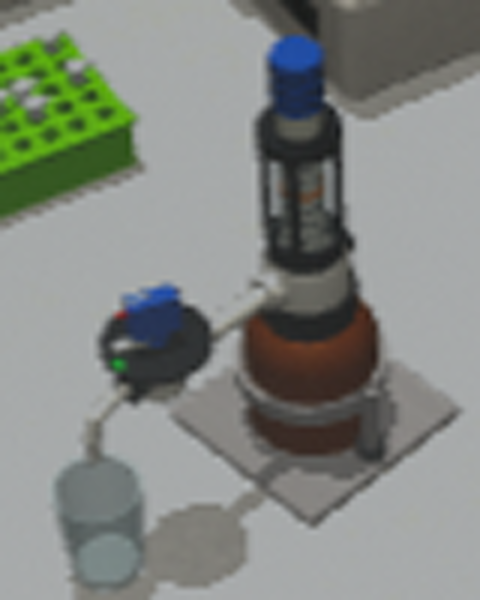

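View pics/t1.png

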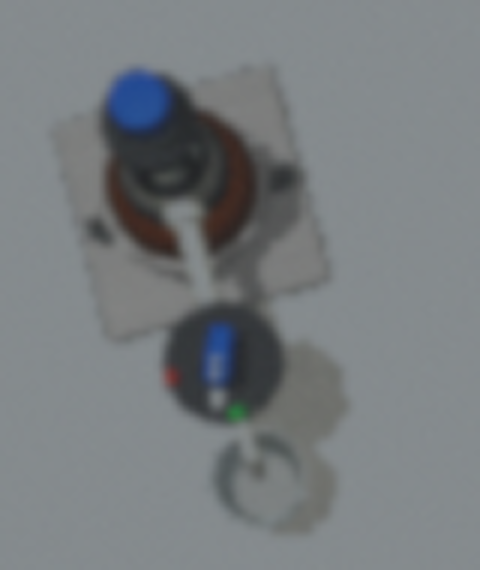

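The side crop shows the piston upright with its ring inside the glass. The key's pointer sits between the red and green marks, near green. Next I'll fit the dispenser pose to features from both views.

```bash
cat > fit.py <<'E'
from h import *
from scipy.optimize import least_squares
s=load('side0.npz');t=load('top0.npz')
S=lambda x,y:(x/6-.42+200,y/6-.42+155); T=lambda x,y:(x/6-.42+205,y/6-.42+200)
for nm,a,z in(('knobtop',T(138,98),270),('red',T(172,377),143),('green',T(236,411),143),('tip',T(217,400),145),('dial',T(224,364),142)):
    print(nm,np.round(px(t,*a,z),1))
for nm,a,z in(('knobtop',S(297,53),270),('red',S(123,315),143),('green',S(118,365),143),('dial',S(156,340),142)):
    print('s',nm,np.round(px(s,*a,z),1))
obs=[(t,T(138,98),(0,0,270)),(t,T(224,364),(-105,0,142)),
 (t,T(55,128),(-1,1,0)),(t,T(272,66),(1,1,0)),(t,T(328,280),(1,-1,0)),(t,T(113,340),(-1,-1,0)),
 (s,S(297,53),(0,0,270)),(s,S(156,340),(-105,0,142)),(s,S(459,408),1),(s,S(313,523),2)]
# plate corner world
for o in obs[2:6]: print('plate t',np.round(px(t,*o[1],4),1))
for o in obs[8:]: print('plate s',np.round(px(s,*o[1],4),1))
E
python3 fit.py
```

```text
knobtop [576.1 142.3 270. ]
red [467.5 143.5 143. ]
green [449.6 113.9 143. ]
tip [455.1 122.5 145. ]
dial [472.4 118.7 142. ]
s knobtop [574.7 142.8 270. ]
s red [465.5 145.4 143. ]
s green [446.8 115.1 143. ]
s dial [471.6 121.1 142. ]
plate t [620.2 212.    4. ]
plate t [646.7  96.7   4. ]
plate t [531.1  72.8   4. ]
plate t [506.3 185.6   4. ]
plate s [646.1 101.    4. ]
plate s [530.8  73.4   4. ]
```

```bash
cat > geo.py <<'E'
import numpy as np
YAW=0.214; C=np.array([575.8,142.2]); K=C-105*np.array([np.cos(YAW),np.sin(YAW)])
OFF=18.7
def R(a): # tool down, jaw x at world angle a
    c,s=np.cos(a),np.sin(a); return np.array([[c,s,0],[s,-c,0],[0,0,-1.]])
E
python3 - <<'E'
from workcell import *
from geo import *
s=read_state();print(np.round(s['tool_rot'],3).tolist(),K)
for a in(1.39,1.39-np.pi):
  for z in (280,148.3):
    for d in(0,-1.18):
      q=inverse_kinematics([*K,z],R(a+d));print(a,z,d,None if q is None else np.round(q,2))
for a in(0.2,1.2,-.5,-1.2,2,2.8,-2.5):
  q=inverse_kinematics([*C,240],R(a));print(a,None if q is None else np.round(q,2))
E
```

```text
[[0.426, 0.905, -0.0], [0.905, -0.426, -0.001], [-0.001, 0.0, -1.0]] [473.19512842 119.90111373]
1.39 280 0 [-0.49  0.25  0.15  1.9  -0.04  1.    1.07]
1.39 280 -1.18 [-0.68  0.26  0.38  1.91 -0.11  1.   -0.04]
1.39 148.3 0 [-0.42  0.43  0.06  2.03 -0.04  0.68  1.06]
1.39 148.3 -1.18 [-0.6   0.44  0.3   2.04 -0.2   0.68  0.04]
-1.7515926535897932 280 0 [-0.96  0.31  0.74  1.92 -0.25  1.01 -1.85]
-1.7515926535897932 280 -1.18 [ 0.56  0.5  -1.26  1.85  0.52  1.18  2.47]
-1.7515926535897932 148.3 0 [-0.85  0.51  0.64  2.06 -0.46  0.72 -1.66]
-1.7515926535897932 148.3 -1.18 [-1.15  0.83  1.23  2.07 -0.97  1.   -2.33]
0.2 [-0.57  0.48  0.33  1.69 -0.18  1.    0.02]
1.2 [-0.41  0.46  0.1   1.68 -0.05  1.    0.9 ]
-0.5 [-0.68  0.51  0.49  1.7  -0.27  1.01 -0.59]
-1.2 [-0.74  0.53  0.59  1.7  -0.34  1.02 -1.24]
2 [-0.28  0.46 -0.09  1.68  0.05  1.01  1.62]
2.8 [-0.15  0.47 -0.27  1.67  0.14  1.02  2.33]
-2.5 [-1.04  0.81  1.23  1.71 -0.81  1.22 -2.11]
```

Run:
```python
from workcell import *
from geo import *
from h import *
movep([*K,300],R(1.39))
movel([*K,200],max_speed=150)
s=read_state();print(s['time'],np.round(s['eef_pos'],2),np.round(s['ft_force'],1))
for n in('side','top'):
    c=camera(n);np.savez(f'{n}1.npz',**c);crop(c,*((190,290,140,260) if n=='side' else (195,295,190,300)),5,f'pics/{n}1.png')
```

```text
2.7167 [473.56 120.15 200.6 ] [-0.7  1.   0.1]
```

View pics/side1.png

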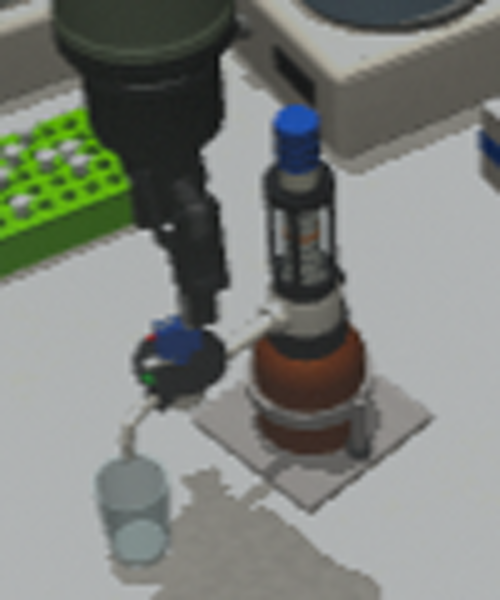

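View pics/top1.png

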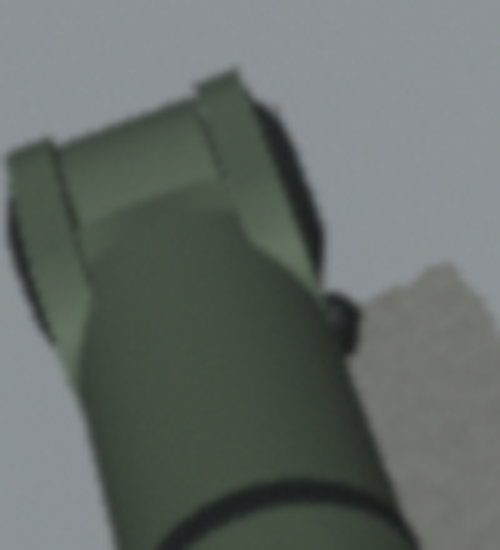

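In the side view the open fingers are just above the blue bar, at about crop (180,340). The arm hides the key from the top camera. I'll descend with a guard and clamp.

Run:
```python
from workcell import *
from geo import *
from h import *
g=movel([*K,149.5],max_speed=80,guard=8)
s=read_state();print(g,np.round(s['eef_pos'],2),np.round(s['ft_force'],1))
if not g:
    clamp()
    s=read_state();print(s['time'],s['finger_gap'],np.round(s['eef_pos'],2),np.round(s['ft_force'],1),np.round(s['torque'],2))
c=camera('side');crop(c,190,290,140,260,5,'pics/side2.png')
```

```text
False [473.41 119.93 149.81] [0.1 0.4 0.5]
4.2667 10.51577408751403 [473.52 120.77 149.86] [-0.2  5.1  3.9] [ 0.94  0.19 -0.01]
```

View pics/side2.png

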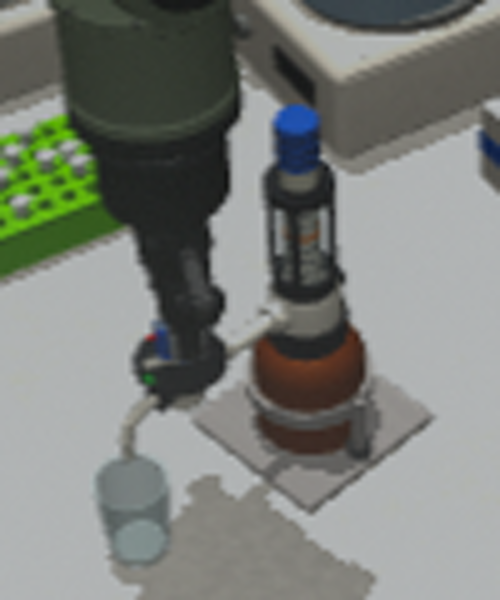

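The bar is held, and the 5 N side force puts the key axis about 0.8 mm further in +y. I'll recentre and turn to shut in steps.

Run:
```python
from workcell import *
from geo import *
from h import *
K2=[K[0],K[1]+.9,149.5]
movel(K2,max_speed=20)
def st():
    s=read_state();r=s['tool_rot'];print(round(s['time'],2),round(s['finger_gap'],1),np.round(s['eef_pos'],2),np.round(s['ft_force'],1),np.round(s['torque'],2),'jaw',round(float(np.arctan2(r[1,0],r[0,0])),3))
st()
for a in np.linspace(1.39,YAW,5)[1:]:
    movel(K2,R(a)); st()
c=camera('side');crop(c,190,290,140,260,5,'pics/side3.png')
```

```text
4.57 11.0 [473.49 120.82 149.83] [0.1 0.  7.2] [-0.18  0.11 -0.01] jaw 1.39
5.01 10.9 [473.19 120.04 149.81] [-2.3 -5.6 10.6] [-1.33  0.6  -0.  ] jaw 1.095
5.45 11.0 [472.66 119.38 149.79] [ -6.2 -10.2  16.2] [-2.27  1.41 -0.02] jaw 0.801
5.89 11.1 [471.91 118.85 149.71] [-11.1 -12.9  21.9] [-3.01  2.63  0.1 ] jaw 0.506
6.33 10.5 [471.1  118.57 149.68] [-18.2 -15.6  28.4] [-3.32  3.94  0.05] jaw 0.212
```

View pics/side3.png

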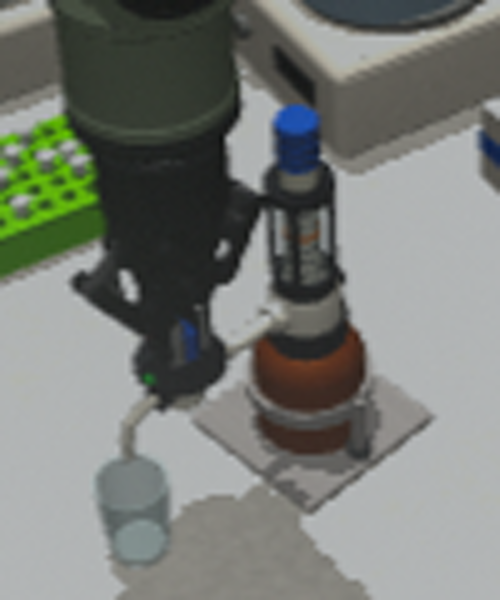

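The eef orbited as it turned. A circle through those points puts the true key axis near (470.6,121.5), so my grasp was about 3 mm off along the bar. I'll null the force at the present spot, release, rise and check.

Run:
```python
from workcell import *
from geo import *
from h import *
def st():
    s=read_state();r=s['tool_rot'];print(round(s['time'],2),round(s['finger_gap'],1),np.round(s['eef_pos'],2),np.round(s['ft_force'],1),np.round(s['torque'],2),'jaw',round(float(np.arctan2(r[1,0],r[0,0])),3))
movel([471.0,118.6,149.9],R(YAW),max_speed=10);st()
wait(.1);st()
c=camera('side');crop(c,200,260,180,240,9,'pics/side4a.png')
open_gripper();st()
movel([471,118.6,215]);st()
movel([471,118.6,330],max_speed=250);st()
c=camera('side');np.savez('side4.npz',**c);crop(c,200,260,180,240,9,'pics/side4.png')
```

```text
6.85 10.3 [470.93 118.43 149.87] [-0.6 -2.2  2.1] [-0.64  0.47 -0.08] jaw 0.214
6.95 10.7 [470.91 118.4  149.86] [-1.2 -3.5  3.3] [-0.75  0.52 -0.06] jaw 0.214
7.71 85.1 [471.02 118.62 149.89] [ 0.   0.5 -0.1] [ 0.05 -0.05 -0.01] jaw 0.214
8.29 85.3 [470.67 118.75 214.47] [-0.5 -0.5 -0.3] [-0.01 -0.07 -0.03] jaw 0.214
8.9 85.6 [470.71 118.68 329.25] [ 1.  -0.6 -0.5] [-0.01  0.03  0.04] jaw 0.214
```

View pics/side4.png

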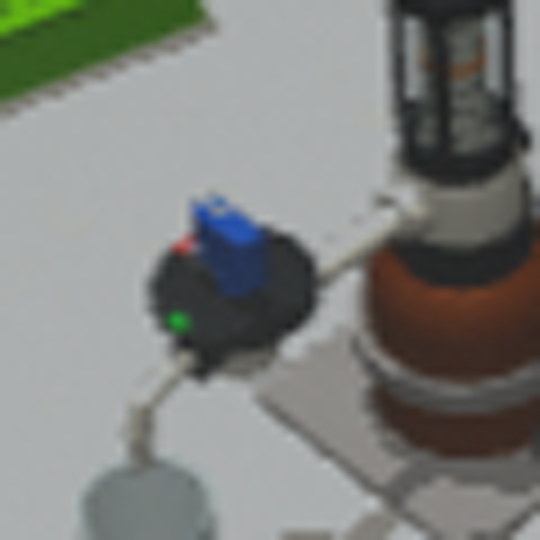

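Run:
```python
from workcell import *
from geo import *
from h import *
movep([400,420,330],R(1.0))
c=camera('top');np.savez('top5.npz',**c);crop(c,205,285,200,290,6,'pics/top5.png')
c=camera('side');np.savez('side5.npz',**c)
print(read_state()['time'])
```

```text
10.2333
```

View pics/top5.png

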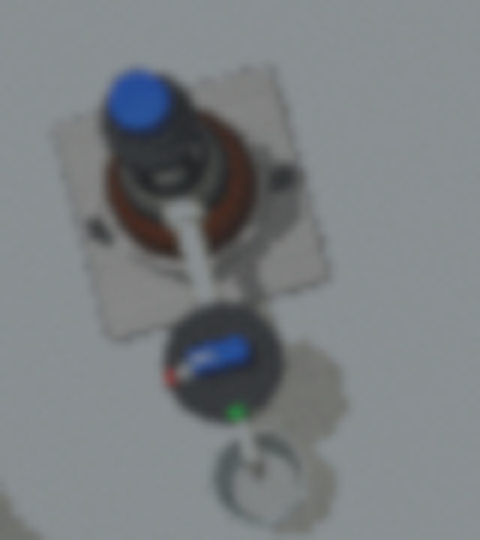

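The top view shows the pointer tip at about crop (184,372), right at the red mark at (172,377). Next I'll put numbers on the angle.

Run:
```python
from h import *
t=load('top5.npz');im=t['image'].astype(float);hsv=cv2.cvtColor(t['image'],cv2.COLOR_BGR2HSV)
def cen(m,w,z):
    ys,xs=np.nonzero(m); return px(t,(xs*w[ys,xs]).sum()/w[ys,xs].sum(),(ys*w[ys,xs]).sum()/w[ys,xs].sum(),z)
win=np.zeros(im.shape[:2],bool);win[245:275,228:258]=1
B,G,Rr=im[...,0],im[...,1],im[...,2]
wr=np.clip(Rr-np.maximum(G,B)-15,0,None);wg=np.clip(G-np.maximum(Rr,B)-15,0,None)
r=cen(win&(wr>0),wr,142.5);g=cen(win&(wg>0),wg,142.5);print('red',r.round(1),'green',g.round(1))
# key axis K: red=K+ρ y, green=K-ρ x  => red-green=ρ(x+y) direction yaw+45deg
d=(r-g)[:2];yaw=np.arctan2(d[1],d[0])-np.pi/4;rho=np.hypot(*d)/2**.5
x=np.array([np.cos(yaw),np.sin(yaw)]);y=np.array([-x[1],x[0]])
K=(r[:2]-rho*y+g[:2]+rho*x)/2;print('yaw',yaw,'rho',rho,'K',K)
m=win&(hsv[...,0]>100)&(hsv[...,0]<130)&(hsv[...,1]>110)
ys,xs=np.nonzero(m);P=np.array([px(t,a,b,170)[:2] for a,b in zip(xs,ys)]);w=hsv[ys,xs,1].astype(float)
c=P.mean(0);u,s,v=np.linalg.svd(P-c);ang=np.arctan2(v[0][1],v[0][0])%np.pi;print('bar',c,'dir',ang,'key',ang-yaw-np.pi/2)
dark=np.median(im[win&~m].sum(1)); 
wsh=np.clip(im.min(-1)-90,0,None);mm=win&(hsv[...,1]<70)&(wsh>0)
ys,xs=np.nonzero(mm);print(list(zip(xs,ys,wsh[ys,xs])))
np.set_printoptions(linewidth=200)
print(t['image'][256:268,230:250].min(-1))
kn=np.zeros_like(win);kn[205:230,215:240]=1
k=kn&(hsv[...,0]>100)&(hsv[...,0]<130)&(hsv[...,1]>150);ys,xs=np.nonzero(k);print(xs.mean(),ys.mean(),px(t,xs.mean(),ys.mean(),270))
```

```text
red [467.8 144.5 142.5] green [449.  113.9 142.5]
yaw 0.23323688189168035 rho 25.406265584801517 K [473.6877337  119.73178045]
bar [473.38315071 117.11406819] dir 1.7598026320781242 key -0.044230576608452754
[(np.int64(228), np.int64(245), np.float64(38.0)), (np.int64(229), np.int64(245), np.float64(34.0)), (np.int64(230), np.int64(245), np.float64(28.0)), (np.int64(231), np.int64(245), np.float64(20.0)), (np.int64(232), np.int64(245), np.float64(14.0)), (np.int64(233), np.int64(245), np.float64(12.0)), (np.int64(234), np.int64(245), np.float64(8.0)), (np.int64(235), np.int64(245), np.float64(13.0)), (np.int64(236), np.int64(245), np.float64(30.0)), (np.int64(237), np.int64(245), np.float64(42.0)), (np.int64(238), np.int64(245), np.float64(45.0)), (np.int64(239), np.int64(245), np.float64(38.0)), (np.int64(240), np.int64(245), np.float64(14.0)), (np.int64(243), np.int64(245), np.float64(1.0)), (np.int64(247), np.int64(245), np.float64(6.0)), (np.int64(248), np.int64(245), np.float64(25.0)), (np.int64(249), np.int64(245), np.float64(35.0)), (np.int64(250), np.int64(245), np.float64(37
[... 27589 characters left out ...]
55  44  37  36  36  37  38  44  52  55]
 [135 127  94  68  87 106  97  73  52  42  40  38  36  39  40  42  44  49  52  55]
 [136 132  96  70  90 106  91  65  45  40  39  42  45  47  50  51  52  52  55  56]
 [136 134 104  71  72  80  71  58  51  49  49  51  51  53  54  55  55  54  54  56]
 [136 133 114  83  63  61  57  55  53  54  52  53  55  56  55  55  55  53  55  56]
 [136 134 126 105  76  58  55  55  55  55  55  56  55  56  55  57  55  56  55  59]
 [136 135 133 121  92  66  57  55  55  55  55  55  55  55  54  54  56  55  57  69]
 [136 136 136 131 113  85  66  58  55  55  55  55  54  53  51  52  55  59  66  83]]
227.85714285714286 216.88571428571427 [573.40713063 141.67950471 270.        ]
```

Run:
```python
from h import *
t=load('top5.npz')
for K in ([473.7,119.7],[473,120.]):
  K=np.array(K)
  r=np.array([467.8,144.5])-K; print('red ang',np.arctan2(r[1],r[0]))
  for u,v in((234.7,261.5),(235,261.6),(235.2,261.4)):
    p=px(t,u,v,145)[:2]-K;print(np.hypot(*p),np.arctan2(p[1],p[0]))
for a in (1.69,1.745,1.785,1.82,1.87): print(a,proj(t,[K[0]+20*np.cos(a),K[1]+20*np.sin(a),145]))
print(proj(t,[467.8,144.5,142.5]))
s=load('side5.npz')
hsv=cv2.cvtColor(s['image'],cv2.COLOR_BGR2HSV);m=(hsv[...,0]>100)&(hsv[...,0]<130)&(hsv[...,1]>120);m[:155]=0;m[180:]=0;m[:,:240]=0;m[:,260:]=0
ys,xs=np.nonzero(m);P=cloud(s)[ys,xs];k=np.abs(P[:,2]-270)<2.5;print(len(xs),k.sum(),px(s,xs.mean(),ys.mean(),254),ys.min(),ys.max())
```

```text
red ang 1.8043577886034678
19.82978425111883 1.7783741823647377
19.083873971602845 1.804658826594694
18.388935504045893 1.7836941355779232
red ang 1.779937626802644
19.401970688854995 1.7462509943822082
18.63985543613517 1.7718509692278894
17.95853701803503 1.7491182860016627
1.69 [234.42064703 261.16308204]
1.745 [234.4925724  261.54017355]
1.785 [234.55797217 261.81147556]
1.82 [234.62415148 262.04644187]
1.87 [234.7330264  262.37758859]
[232.91127838 262.35343243]
94 37 [575.23391039 145.48139525 254.        ] 161 174
```

The pointer direction agrees with the red mark to within about 0.03 rad, so the outlet is shut. Next is the piston knob.

```bash
cat > st.py <<'E'
from workcell import *
import numpy as np
def st():
    s=read_state();print(round(s['time'],2),round(s['finger_gap'],1),np.round(s['eef_pos'],2),np.round(s['ft_force'],1),np.round(s['torque'],2));return s
E
python3 - <<'E'
from st import *
from geo import *
from h import *
P=[574.,143.2]
movep([*P,340],R(1.0))
print(movel([*P,240.5],max_speed=110,guard=8)); wait(.2); st()
c=camera('side');crop(c,210,290,120,240,5,'pics/side6.png')
E
```

```text
False
12.73 85.2 [574.19 143.29 240.98] [ 0.9 -0.  -0.7] [-0.05 -0.01 -0.01]
```

View pics/side6.png

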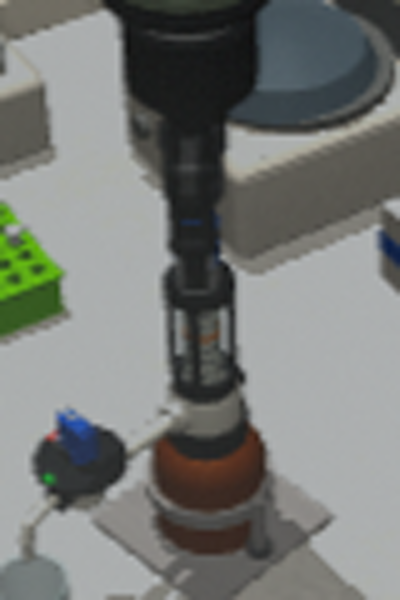

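The knob is between the fingers, with the near finger in front of it. I'll clamp and read the side force.

Run:
```python
from st import *
clamp();st();wait(.2);s=st()
r=s['tool_rot'];print(np.round(r,3).tolist())
```

```text
13.36 26.2 [574.14 143.25 240.71] [-0.5 -0.1  4. ] [-0.02  0.08 -0.02]
13.56 26.2 [574.14 143.25 240.69] [-0.6  0.1  5. ] [ 0.01  0.05 -0.04]
[[0.54, 0.841, 0.0], [0.841, -0.54, 0.0], [0.0, 0.0, -1.0]]
```

Run:
```python
from st import *
from h import *
x,y=574.0,143.2
for z in (242.5,247.5,255):
    g=movel([x,y,z],max_speed=30,guard=15);s=st()
    if g: print('guard');break
c=camera('side');crop(c,210,290,120,240,5,'pics/side7.png')
```

```text
13.81 26.5 [573.88 143.18 242.35] [-0.   0.8 -1. ] [ 0.03 -0.01  0.  ]
14.12 25.8 [574.05 143.2  247.69] [-0.2  0.1 -1.6] [-0.02  0.04  0.01]
14.53 26.3 [574.07 143.21 255.2 ] [-0.4 -0.1 -0.6] [-0.01 -0.   -0.01]
```

View pics/side7.png

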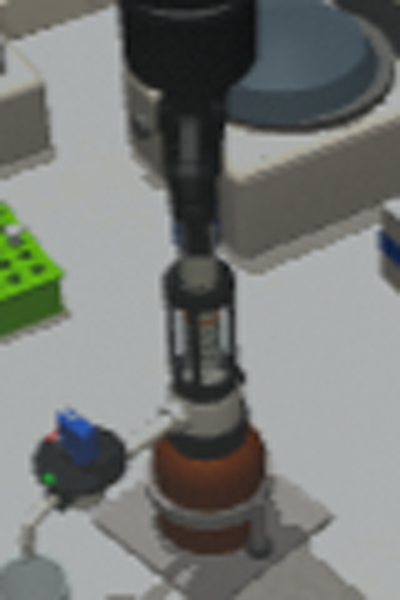

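The piston rises freely with side force under 1 N, and the ring is now at crop (205,320). I'll continue the lift.

Run:
```python
from st import *
from h import *
x,y=574.0,143.2
for z in (268,280.3):
    g=movel([x,y,z],max_speed=30,guard=15);s=st()
    if g: print('guard');break
wait(.3);st()
c=camera('side');np.savez('side8.npz',**c);crop(c,225,275,150,205,10,'pics/side8.png')
c=camera('top');np.savez('top8.npz',**c);crop(c,205,285,190,290,6,'pics/top8.png')
```

```text
15.16 26.3 [573.96 143.21 268.02] [ 0.2 -0.7 -2.1] [-0.01  0.07  0.01]
15.72 26.5 [573.98 143.2  280.35] [-0.2  0.2 -1.4] [-0.02  0.03 -0.02]
16.02 26.9 [573.96 143.19 280.19] [-0.1 -0.4 -0.1] [-0.02 -0.01  0.06]
```

View pics/side8.png

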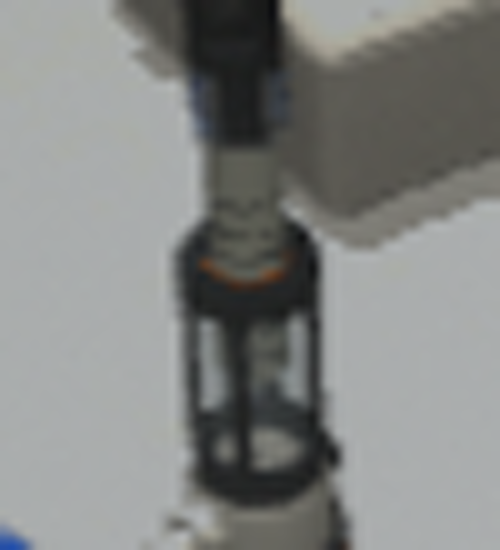

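The ring's upper part now shows as an orange arc just above the black rim, at crop (245,275). As a cross-check, I'll measure the lift from the image.

Run:
```python
from h import *
s=load('side8.npz');s0=load('side0.npz')
C=np.array([574,143.2])
T=s['cam_to_world'];d=T[:2,3]-C;d/=np.hypot(*d)
for z in(236,272,274,276,278):print(z,proj(s,[*(C+14*d),z]).round(2))
for z in(222,224): print('ring top front',z,proj(s,[*(C+12*d),z]).round(2))
np.set_printoptions(linewidth=200)
for nm,c,a,b in(('now',s,158,182),('start',s0,166,184)):
    print(nm)
    for v in range(a,b): print(v,c['image'][v,247:252].reshape(-1).tolist() if nm=='now' else c['image'][v,247:251].reshape(-1).tolist())
```

```text
236 [249.45 175.19]
272 [248.94 165.89]
274 [248.91 165.36]
276 [248.88 164.83]
278 [248.86 164.29]
ring top front 222 [249.61 178.26]
ring top front 224 [249.59 177.76]
now
158 [31, 32, 30, 33, 33, 31, 31, 31, 29, 32, 32, 30, 50, 50, 49]
159 [34, 34, 34, 32, 32, 31, 33, 32, 31, 31, 31, 30, 51, 51, 51]
160 [35, 35, 33, 34, 33, 31, 30, 31, 29, 32, 31, 31, 52, 52, 51]
161 [36, 35, 34, 31, 32, 30, 33, 33, 31, 32, 32, 30, 52, 52, 51]
162 [39, 39, 37, 33, 33, 32, 35, 34, 34, 31, 31, 30, 43, 44, 42]
163 [41, 40, 38, 32, 33, 31, 33, 34, 32, 31, 32, 30, 43, 43, 43]
164 [53, 55, 53, 49, 49, 50, 50, 51, 50, 50, 51, 50, 56, 58, 56]
165 [78, 85, 85, 81, 88, 87, 80, 88, 87, 80, 88, 86, 78, 84, 83]
166 [81, 90, 88, 84, 93, 92, 84, 92, 93, 82, 92, 91, 80, 89, 88]
167 [81, 90, 89, 84, 93, 92, 84, 93, 93, 83, 92, 91, 81, 89, 88]
168 [82, 91, 89, 84, 92, 92, 84, 93, 92, 83, 92, 91, 81, 89, 88]
169 [81, 89, 87, 84, 92, 91, 84, 94, 93, 83, 92, 91, 80, 89, 88]
170 [64, 69, 68, 70, 77, 76, 80, 88, 87, 68, 74, 73, 74, 81, 80]
171 [80, 89, 88, 76, 82, 82, 70, 78, 76, 80, 88, 87, 81, 89, 89]
172 [76, 84, 82,
[... 898 characters left out ...]
73, 43, 30]
171 [72, 43, 31, 69, 43, 32, 69, 43, 31, 68, 42, 31]
172 [67, 43, 32, 76, 44, 30, 80, 44, 29, 72, 42, 29]
173 [71, 43, 31, 68, 43, 31, 68, 43, 31, 68, 44, 32]
174 [79, 64, 54, 83, 53, 40, 81, 48, 33, 83, 57, 44]
175 [78, 87, 86, 79, 88, 87, 81, 90, 89, 82, 91, 90]
176 [78, 86, 85, 82, 91, 90, 83, 92, 91, 82, 92, 90]
177 [75, 81, 80, 81, 89, 88, 82, 91, 90, 81, 90, 89]
178 [45, 46, 44, 55, 57, 56, 58, 62, 60, 57, 60, 60]
179 [40, 40, 36, 38, 39, 37, 39, 38, 37, 39, 38, 38]
180 [42, 41, 40, 43, 43, 40, 44, 42, 41, 41, 41, 39]
181 [36, 37, 36, 37, 37, 35, 36, 36, 35, 36, 37, 34]
182 [46, 46, 44, 36, 36, 36, 38, 38, 37, 52, 53, 51]
183 [56, 59, 57, 36, 38, 36, 50, 52, 50, 64, 66, 64]
```

View pics/top8.png

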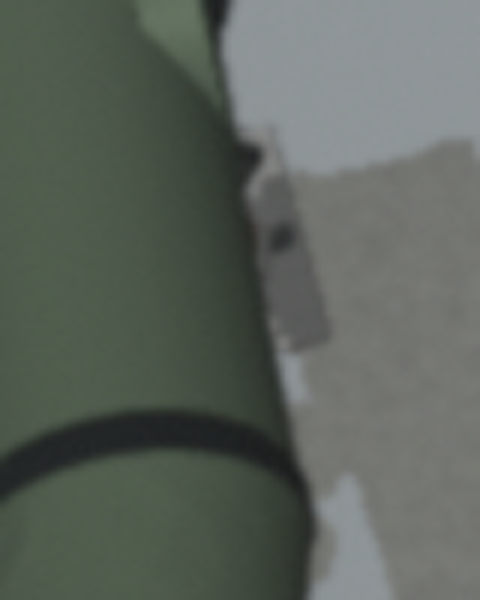

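All the checks agree on a lift of about 39.5 mm: encoder 240.69 → 280.19, the scale lines, and the visible part of the ring. I'll trim up by 0.5 mm, check once more, and hand in.

Run:
```python
from st import *
from h import *
movel([574.0,143.2,280.75],max_speed=5);wait(.4);st()
c=camera('side');crop(c,195,275,150,225,8,'pics/side9.png')
```

```text
16.77 26.6 [574.   143.18 280.75] [-0.4 -0.2 -1.6] [ 0.01  0.   -0.01]
```

View pics/side9.png

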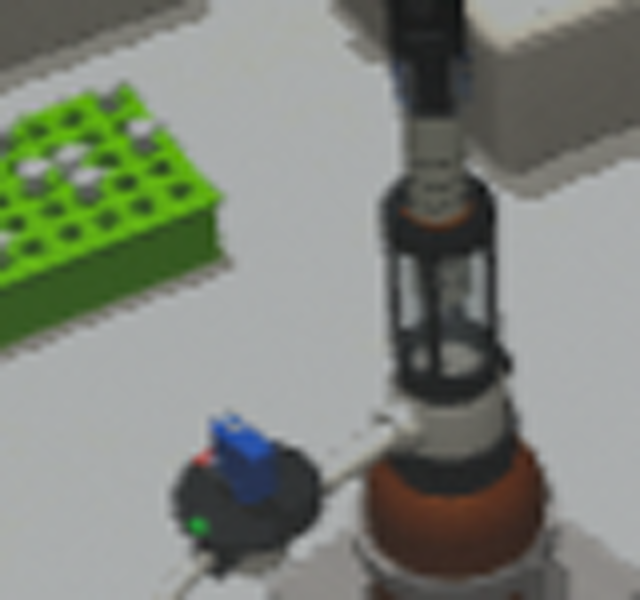

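The orange ring shows as a thin arc at the rim, at crop (435,215). The key still points at the red mark at (203,458), and the knob is still held.

```bash
python3 -c "
from workcell import *
finish_job()"
```

```text
the job is handed in; nothing more can be done
```

The leak check is set up and the job is handed in at about 17 s of robot time. The outlet is shut, and the piston is still held with its ring at the rim.

- **Stopcock:** I turned the blue key until the white pointer met the red mark. In the top view taken afterwards, the pointer direction agreed with the mark to within about 0.03 rad. A cruder fit to the bar itself gave -0.04 rad.
- **Key grasp:** My first grasp was about 3 mm off along the bar. During the turn this built up forces of up to about 24 N sideways and 28 N vertically. I nulled them before letting go of the key.
- **Piston:** I took the blue knob and drew it straight up 40.1 mm by the arm's encoders. Side force stayed under 1 N and the vertical load was about the piston's weight.
- **Final check:** The last side picture shows the upper part of the orange ring just at the black rim. Image resolution limits that check to about 1–2 mm. One knob-edge comparison hinted the piston could be up to about 2 mm low, but the encoders and the visible ring did not support that.
- **Other things on the bench:** I touched nothing else, and no unexpected contact forces showed up. I did not re-image every other item at the end.

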